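Zero the kitchen scale with the bowl on it, then put the onion in

ROBOT

A 7-joint arm with a two-finger parallel gripper is mounted at the origin on the work surface. World frame = base frame: x ahead of the robot, y to its left, z up, the work surface at z = 0. Lengths are in mm, angles in rad, forces in N, time in s.
With the tool pointing down it reaches from about 400 to 750 mm from the base axis. Payload 19.5 kg.
Tool frame: the origin (TCP) lies midway between the tips of the shut fingers; the grasp point (between the pads) lies 19 mm behind it (robot.pinch_z is the distance from the TCP to the grasp point, in mm); z points along the fingers, y is the line along which they close (so a half turn about z gives the same grasp; the last joint's range is limited). The gripper opens to 85 mm and grips with 20 to 120 N. Pads are 22 mm wide; open, the fingers measure 114 mm over their backs; the gripper's body (76 mm by 85 mm) begins 54 mm behind the grasp point. The pads swing forward as they close: fully open they stand 13 mm farther back than shut.
Start: joints at [-1.351, 0.707, -0.028, 1.485, 0.022, 0.951, -0.075], TCP at [148.81, 555.383, 231.268] pointing down, gripper open.
Joint ranges: [-2.71, 2.71], [-0.32, 2.16], [-1.57, 1.52], [0, 2.45], [-1.46, 4.6], [0, 2.02], [-2.83, 2.83]. Speed limits (rad/s): [1.89, 1.89, 2.57, 2.57, 3.01, 3.01, 3.01].

INTERFACE

Orientations are given as a 3x3 rotation matrix whose columns are the frame's x, y, z axes.
In Python, from rig import robot gives the robot as it stands.
- The arm moves only by the shell command python3 steer.py FILE [OPENING] [FORCE], which reads ROWS from the file FILE. ROWS is 1 to 5 rows, one to a line, with the numbers parted by spaces; each row has 4 numbers: dx, dy, dz in mm, then a turn about the tool's z in rad; each row is the pose to reach, as a shift and turn from the pose commanded when the command began, along the tool's axes at that moment; what a row does not reach only later rows make up. A row lasts 1/10 s, in which the tool goes at most 50 mm and 0.15 rad, less where a joint would pass 70% of its speed; a pose out of reach is approached as far as the arm can. OPENING is the finger opening in mm, set as the command begins (- or left out keeps the last). The fingers move at their own pace and stop on an object; FORCE is the grip in N (left out, the last holds). Time passes only in rows, so rows that do not move let the fingers close. It prints the time, the measured TCP pose, the force, the opening and the grip force at its end. Input that does not fit is refused with a message, and nothing moves.
- robot.read_state(): the state, without advancing time (a new reading comes with each control period).
- robot.capture(name): name is "scene" or "top"; returns a dict with "color" (400x640x3 uint8, red, green, blue), "camera_matrix" (3x3 intrinsics, pixels), "eye" and "orientation" of the camera in the world. Camera axes: x right, y up, looking along -z (the intrinsics and any distortion apply to the point x, -y, -z); pixel columns grow to the right and rows downward; lengths in mm; the calibration is good to about 2 mm. A picture is of the moment at which its call begins. There is no depth.
- robot.hand_in(): hands the job in; it is judged then, once.
The state is a dict: "clock": time; "q": joint angles; "qd": joint speeds; "effort": joint torques, N m; "ee_pos": TCP position; "tool_rot": TCP orientation; "ft_force": force on the tool from outside, world axes, zero at the start; "torque": the same for the moment, N m; "grip_width": finger opening in mm; "gripper_force": force on a finger pad.
Only numpy, scipy, OpenCV 4.12 (cv2) and the standard library are available. Lean on these libraries where they do the work, as an engineer would, in place of code of your own. Each camera call takes 0.05 s, during which the arm holds its last target. There are 200 camera calls.

TASK

Weigh the onion on its own: set the empty wooden bowl upright in the middle of the scale's steel plate and let go, then zero the scale by reaching in under the bowl's rim with your fingertips, without touching the bowl, and pressing the larger of the two flat keys on the sloped panel (not the small one) with about 6 N for half a second - firm, never 20 N. Then lay the onion in the bowl and let go, and leave the zero key alone once it is in. Drop nothing, and leave the mug, the mill and the jar where they stand.

Things in the scene. Friction and masses are not known exactly. Their poses are not given: they have to be found in the camera images.
- scale: Kitchen scale, fixed: white housing 206 mm deep (x), 190 wide (y), 48 high. Origin on the counter under the plate's middle (3 mm off); z up; front faces its own -x. In front of the plate a black key panel slopes 40 degrees, from 9 mm high at x = -120 mm to 43 mm at x = -80. Seen from the front: wide display at left (y +11 to +85), large zero key right of the middle, small units key far right.
- scale_plate (a point): Middle of the top face of the scale's steel weighing plate (162 mm in x, 186 mm in y, 48 mm above the counter). Axes as the scale's. The plate does not sink.
- zero_key: Larger key, grey, 36 mm wide (y), 22 up the slope (x), 2 mm proud. Origin mid outer face; z square out of the panel, 40 deg from vertical, to the scale's front. At (-101, -24, 27) mm in the scale's frame. Gives from 3 N, stops after 1.5 mm at 6 N, then rigid; registers over 4 N for 0.3 s. The placed bowl's rim is right over it at 120 mm height: come from the front, tool tilted 30 to 50 deg.
- unit_key: The small units key, a grey rectangle 18 mm wide by 14 mm up the slope, same panel, axes and height as the zero key, centre at y = -70 mm in the scale's frame. Not to be pressed.
- bowl: Round wooden bowl, 212 mm across the rim, 72 mm high, 0.3 to 0.46 kg. Origin at the centre of its underside, z up. Foot 104 mm across. Wall 8 mm thick and nearly upright over the top 30 mm (outside radius 104 mm at 40 mm height, 106 mm at the rim), to be pinched there across the wall (its middle at 102 mm radius). Inner floor 10 mm above the underside, flat to about 50 mm radius.
- onion: Brown onion, 57 mm diameter at 22 to 30 mm above its underside, with a dry neck 14 mm wide; 66 mm high in all, 0.09 to 0.14 kg, standing on its 26 mm wide root end. Origin at the centre of its underside, z up.
- onion_mid (a point): Centre of the onion's body, 26 mm above its underside.
- mug: White mug, 82 mm diameter, 92 mm high, handle at its +y. Origin at the centre of its underside. Bystander.
- mill: Dark wooden pepper mill, 56 mm diameter, 170 mm high. Origin at the centre of its underside. Bystander.
- jar: Glass jar with metal cap, 76 mm diameter, 110 mm high. Origin at the centre of its underside. Bystander.

How it is judged (in metres and radians):
On the way, in this order (a step that is already met when the one before it is completed fails the run):
1. the empty bowl stands upright on the middle of the weighing plate, let go and at rest (horizontal distance between bowl and scale_plate below 0.025 m and z of bowl in the frame of scale_plate between -0.004 and 0.005 m and angle between bowl's own z axis and vertical below 0.06 rad and contact force between each of the fingers, the arm and bowl below 0.1 N and linear speed of bowl below 0.03 m/s and angular speed of bowl below 0.3 rad/s and not (horizontal distance between onion_mid and bowl below 0.075 m and z of onion_mid in the frame of bowl between 0 and 0.055 m)), for 0.3 s.
2. the zero key is pressed with the fingertips by more than 4 N for 0.3 s, with the empty bowl on the plate and the robot not touching the bowl (contact force between the fingers and zero_key above 4 N and horizontal distance between bowl and scale_plate below 0.025 m and z of bowl in the frame of scale_plate between -0.004 and 0.005 m and angle between bowl's own z axis and vertical below 0.06 rad and contact force between each of the fingers, the arm and bowl below 0.1 N and not (horizontal distance between onion_mid and bowl below 0.075 m and z of onion_mid in the frame of bowl between 0 and 0.055 m)), for 0.3 s.
At the end, for the whole second after the job is handed in: the bowl stands upright (within 0.06 rad) on the weighing plate, its centre within 25 mm of the plate's middle, and the onion lies inside the bowl (its centre within 75 mm of the bowl's axis and below the rim); both at rest and let go (horizontal distance between bowl and scale_plate below 0.025 m and z of bowl in the frame of scale_plate between -0.004 and 0.005 m and angle between bowl's own z axis and vertical below 0.06 rad and horizontal distance between onion_mid and bowl below 0.075 m and z of onion_mid in the frame of bowl between 0 and 0.055 m and linear speed of each of bowl, onion below 0.03 m/s and angular speed of each of bowl, onion below 0.3 rad/s and contact force between each of the fingers, the arm and bowl below 0.1 N and contact force between each of the fingers, the arm and onion below 0.1 N); the robot touches nothing.
It fails at once if a key or any other part of the scale is pressed with more than 20 N by the robot (contact force between any of the fingers, the arm and scale above 20 N or contact force between the fingers and zero_key above 20 N).
It fails at once if the small units key is pressed (over 1.5 N) (contact force between anything else and unit_key above 1.5 N).
It fails at once if the zero key is pressed (over 2 N) when the onion is already in the bowl (contact force between anything else and zero_key above 2 N and horizontal distance between onion_mid and bowl below 0.075 m and z of onion_mid in the frame of bowl between 0 and 0.055 m).
It fails at once if the bowl or the onion is dropped (falls free faster than 0.6 m/s for the bowl, 0.8 m/s for the onion, about 18 and 33 mm) ((linear speed of bowl above 0.6 m/s and contact force between each of the fingers, the arm and bowl below 0.1 N) or (linear speed of onion above 0.8 m/s and contact force between each of the fingers, the arm and onion below 0.1 N)).
It fails at once if the mug, the mill or the jar is moved more than 30 mm (distance of any of mug, mill, jar from where it was at the start of the episode above 0.03 m).
It also fails if it takes over 67 s, if anything falls off the work surface, if the arm or the gripper's body presses on something with over 40 N, if the wrist force passes 120 N, or if a joint passes its speed limit or range.

## Working session

There is one attempt and no reset: what is moved stays moved. The work goes in short steps, Python scripts to look and compute and a shell command to move; the robot and the scene stay as the last step left them, time stands still between calls to the robot, and variables do not carry over. Pictures are saved under pics/ and viewed, at most 10 in all, crops included, and the job is handed in when it is done.

```bash
ls; mkdir -p pics; python3 - <<'E'
from rig import robot
import cv2
for n in ("scene","top"):
    c=robot.capture(n); cv2.imwrite(f"pics/{n}0.png",c["color"][:,:,::-1]); print(n,c["camera_matrix"],c["eye"],c["orientation"],[k for k in c])
s=robot.read_state(); print(s, robot.pinch_z)
E
```

```text
pics
rig.py
steer.py
scene [[416.9382989    0.         319.58330238]
 [  0.         416.9382989  199.85609534]
 [  0.           0.           1.        ]] [1397.5673811   438.13788072  965.25324777] [[-0.45841636 -0.63713915  0.61960322]
 [ 0.88852393 -0.31327632  0.33523599]
 [-0.01948496  0.70420995  0.70972437]] ['color', 'camera_matrix', 'eye', 'orientation']
top [[495.12122902   0.         316.6410532 ]
 [  0.         495.12122902 199.63764375]
 [  0.           0.           1.        ]] [ 368.31980095    2.67703353 1434.11320578] [[ 0.0109662   0.98523379 -0.17086286]
 [-0.99990404  0.00935808 -0.01021433]
 [-0.00846455  0.17095847  0.98524187]] ['color', 'camera_matrix', 'eye', 'orientation']
{'clock': 0.1, 'q': array([-1.35068532,  0.70700169, -0.02762141,  1.48493704,  0.02203365,
        0.9509056 , -0.0755157 ]), 'qd': array([-0.00048806, -0.00077993, -0.00033332,  0.00074913,  0.00060638,
       -0.00092686, -0.00111849]), 'effort': array([ 1.13685815e-03, -8.84271526e+01,  1.23620085e+00, -2.36448777e+01,
        1.70676433e-02,  4.94121225e-03,  1.43753527e-04]), 'ee_pos': array([148.77353779, 555.18270215, 230.9002008 ]), 'tool_rot': array([[-9.65924432e-01,  2.58824177e-01, -1.94169932e-04],
       [ 2.58824244e-01,  9.65923987e-01, -9.28248590e-04],
       [-5.26997827e-05, -9.46873878e-04, -9.99999550e-01]]), 'ft_force': array([-0.30099792,  0.04455461,  0.32089461]), 'torque': array([ 0.0235153 ,  0.03286498, -0.02068349]), 'gripper_force': 0.0, 'grip_width': 85.05462536806326} 18.700000000000003
```

View pics/scene0.png

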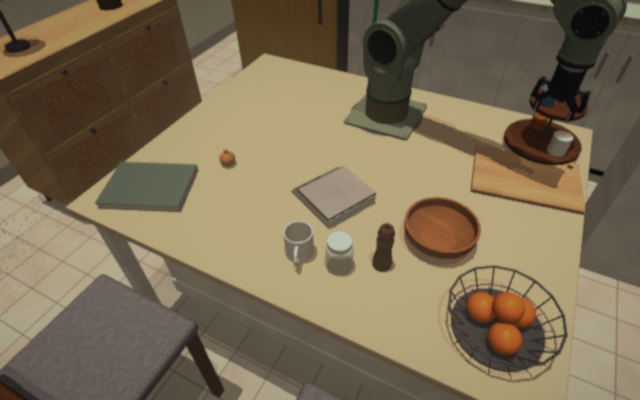

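View pics/top0.png

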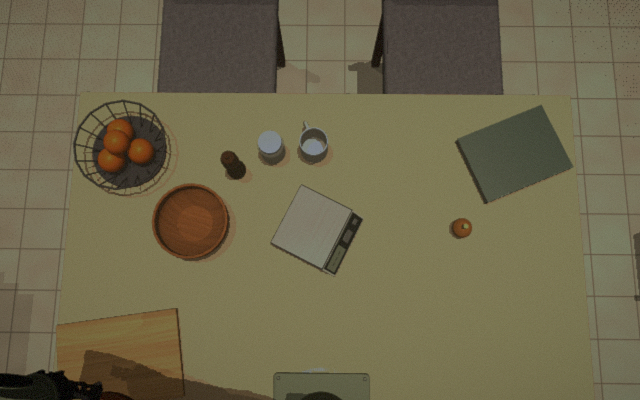

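The scene view shows the arm at the upper right. In the top view the bowl is near (191,221), the scale near (316,229) with its panel facing right, and the onion is near (462,228). The mill (234,165), jar (270,146) and mug (313,145) are also visible. I'll enlarge the scale.

```bash
cat > h.py <<'E'
import numpy as np, cv2
from rig import robot
def ray(c,u,v):
    K=c["camera_matrix"]; d=np.array([(u-K[0,2])/K[0,0],-(v-K[1,2])/K[1,1],-1.]); return np.array(c["orientation"])@d
def onz(c,u,v,z):
    d=ray(c,u,v); e=np.array(c["eye"]); return e+d*(z-e[2])/d[2]
def proj(c,p):
    q=np.array(c["orientation"]).T@(np.array(p)-np.array(c["eye"])); K=c["camera_matrix"]
    return K[0,2]-K[0,0]*q[0]/q[2], K[1,2]+K[1,1]*q[1]/q[2]
def crop(c,x0,y0,w,h,s,name):
    cv2.imwrite("pics/"+name,cv2.resize(c["color"][y0:y0+h,x0:x0+w,::-1],None,fx=s,fy=s,interpolation=cv2.INTER_CUBIC))
E
python3 - <<'E'
from h import *
c=robot.capture("top")
a=lambda x,y,w,h,s:cv2.resize(c["color"][y:y+h,x:x+w,::-1],None,fx=s,fy=s,interpolation=cv2.INTER_CUBIC)
im=np.hstack([a(265,178,100,100,5),a(447,213,30,100,5)])
im=np.clip(im*1.6,0,255)
b=np.hstack([a(145,178,92,92,3)])
cv2.imwrite("pics/c1.png",im); cv2.imwrite("pics/b1.png",np.clip(b*2.,0,255))
# bowl rim/dark segmentation helper: saturation mask
hsv=cv2.cvtColor(c["color"],cv2.COLOR_RGB2HSV)
for nm,(x0,y0,w,h) in dict(bowl=(145,178,92,92),onion=(447,213,30,30)).items():
    m=(hsv[y0:y0+h,x0:x0+w,1]>140).astype(np.uint8)
    n,l,st,ce=cv2.connectedComponentsWithStats(m); i=1+st[1:,4].argmax()
    cn=max(cv2.findContours((l==i).astype(np.uint8),cv2.RETR_EXTERNAL,cv2.CHAIN_APPROX_NONE)[0],key=len)
    print(nm,st[i],ce[i]+[x0,y0],cv2.fitEllipse(cn),x0,y0)
E
```

```text
bowl [   7    6   77   75 4416] [189.97916667 221.0169837 ] ((44.72936248779297, 42.882354736328125), (73.38671875, 75.8041000366211), 58.09797668457031) 145 178
onion [  5   5  20  20 266] [461.36090226 227.58646617] ((14.62678337097168, 14.455339431762695), (17.945470809936523, 18.73442840576172), 96.87467193603516) 447 213[ WARN:0@1.265] global loadsave.cpp:1063 imwrite_ Unsupported depth image for selected encoder is fallbacked to CV_8U.
```

View pics/c1.png

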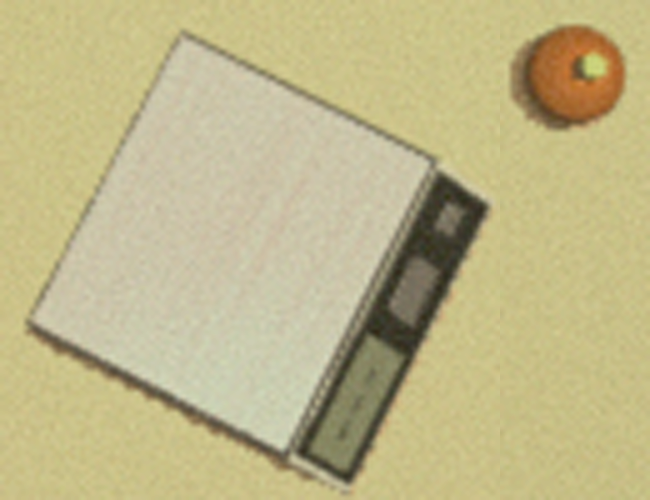

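View pics/b1.png

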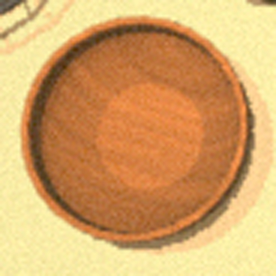

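The plate's corners in the crop are (182,35), (437,160), (290,458) and (30,323). The zero key is at (413,291) and the units key at (449,217). The onion body is at (577,75) in the crop, and the bowl's rim spans 22..248 by 17..245 in its own.

```bash
python3 - <<'E'
from h import *
c=robot.capture("top")
f=lambda u,v,z,x0=265,y0=178,s=5:onz(c,x0+(u+.5)/s-.5,y0+(v+.5)/s-.5,z)
P=[f(*p,48) for p in [(182,35),(437,160),(290,458),(30,323)]]
ctr=np.mean(P,0); print(np.round(P,1).tolist(),"ctr",ctr)
x=(P[0]+P[3]-P[1]-P[2]); y=(P[3]+P[2]-P[0]-P[1])
print("len",np.linalg.norm(x)/2,np.linalg.norm(y)/2,"yaw",np.arctan2(x[1],x[0]),np.arctan2(y[1],y[0])-np.pi/2)
K=f(413,291,27);U=f(449,217,27);print("key",K,"unit",U)
a=np.arctan2(x[1],x[0]);R=np.array([[np.cos(a),-np.sin(a)],[np.sin(a),np.cos(a)]])
print("key pred",ctr[:2]+R@[-101,-24],"unit",ctr[:2]+R@[-101,-70])
print("bowl",f(135,131,72,145,178,3),"edges",f(22,130,72,145,178,3),f(248,130,72,145,178,3),f(135,17,72,145,178,3),f(135,245,72,145,178,3))
print("onion",f(577,75,26,347,213))
for n,p in dict(mug=(313,137,92),jar=(270,141,110),mill=(229,158,170)).items(): print(n,onz(c,*p))
E
```

```text
[[651.9, 62.2, 48.0], [581.0, -83.3, 48.0], [413.1, -1.6, 48.0], [486.4, 144.7, 48.0]] ctr [533.10611615  30.49618229  48.        ]
len 162.7928520091237 185.8342505642797 yaw 1.1118433510408063 1.1131874381424178
key [508.68680787 -70.87955224  27.        ] unit [551.33843295 -91.45148831  27.        ]
key pred [509.8785429  -70.68424981] unit [551.11831711 -91.06269487]
bowl [540.0392989  368.76851329  72.        ] edges [539.93570975 473.73902199  72.        ] [542.0058444  264.03675631  72.        ] [647.71848596 374.68369026  72.        ] [435.17543195 363.00799125  72.        ]
onion [ 535.53521105 -398.09125157   26.        ]
mug [779.81017547  28.79546812  92.        ]
jar [761.7808302  147.57844059 110.        ]
mill [696.65080838 247.83214132 170.        ]
 3  7 44 rig.py
```
Excellent. Scale: center (533,30.5), yaw 1.112 (3 mm off ok). Front faces direction -x scale = (-cos1.112, -sin) = (-0.443,-0.896): i.e. toward robot's right (-y).

Everything agrees to about 1 mm. The bowl is at (541,369), the plate at (533,30.5) with yaw 1.112, and the onion at (535.5,-398). I'll pinch the rim at (514.6,270.3), where the present tool y is already radial.

```bash
echo '-43 -18 0 0
-86 -36 0 0
-128 -54 0 0
-171 -72 0 0
-214 -90 0 0' > path.dat && python3 steer.py path.dat 60 80; echo '-43 -18 0 0
-86 -36 0 0
-128 -54 0 0
-171 -72 0 0
-213 -90.5 0 0' > path.dat && python3 steer.py path.dat;echo '0 0 30 0
0 0 60 0
0 0 60 0' > path.dat && python3 steer.py path.dat
```

```text
clock: 0.7
ee_pos: [333.5, 411.7, 231.3]
tool_rot: [[-0.966, 0.259, 0.0], [0.259, 0.966, -0.0], [-0.0, -0.0, -1.0]]
ft_force: [-0.3, 0.9, 0.7]
grip_width: 60.1
gripper_force: 0.0
clock: 1.2
ee_pos: [515.9, 269.0, 231.3]
tool_rot: [[-0.966, 0.259, -0.0], [0.259, 0.966, -0.0], [0.0, -0.0, -1.0]]
ft_force: [-0.4, 0.6, 0.7]
grip_width: 60.4
gripper_force: 0.0
clock: 1.5
ee_pos: [513.3, 269.6, 168.3]
tool_rot: [[-0.966, 0.259, -0.005], [0.259, 0.966, -0.003], [0.004, -0.004, -1.0]]
ft_force: [-0.7, 0.7, 0.9]
grip_width: 60.1
gripper_force: 0.0
```

```bash
echo '0 0 40 0
0 0 80 0
0 0 110 0
0 0 128 0
0 0 133 0' > path.dat && python3 steer.py path.dat; echo '0 0 0 0
0 0 0 0
0 0 0 0
0 0 0 0
0 0 0 0' > path.dat && python3 steer.py path.dat 0 80; echo '0 0 0 0
0 0 0 0
0 0 0 0
0 0 0 0
0 0 0 0' > path.dat && python3 steer.py path.dat;echo '0 0 -10 0
0 0 -20 0
0 0 -30 0
0 0 -40 0
0 0 -40 0' > path.dat && python3 steer.py path.dat; python3 - <<'E'
from h import *
c=robot.capture("scene"); crop(c,380,120,140,150,4,"g1.png")
E
```

```text
clock: 2.0
ee_pos: [514.3, 270.7, 37.8]
tool_rot: [[-0.966, 0.258, -0.001], [0.258, 0.966, -0.001], [0.001, -0.001, -1.0]]
ft_force: [0.4, 0.3, 1.3]
grip_width: 60.0
gripper_force: 0.0
clock: 2.5
ee_pos: [515.7, 270.8, 39.7]
tool_rot: [[-0.966, 0.26, 0.003], [0.26, 0.966, 0.001], [-0.002, 0.002, -1.0]]
ft_force: [0.7, -3.4, 13.0]
grip_width: 7.3
gripper_force: 77.8
clock: 3.0
ee_pos: [515.7, 270.8, 39.7]
tool_rot: [[-0.966, 0.26, 0.003], [0.26, 0.966, 0.001], [-0.002, 0.002, -1.0]]
ft_force: [1.8, -2.8, 12.0]
grip_width: 7.2
gripper_force: 77.8
clock: 3.5
ee_pos: [515.0, 270.7, 79.8]
tool_rot: [[-0.966, 0.259, 0.002], [0.259, 0.966, 0.001], [-0.001, 0.001, -1.0]]
ft_force: [-0.5, 1.0, -4.3]
grip_width: 7.3
gripper_force: 77.3
```

View pics/g1.png

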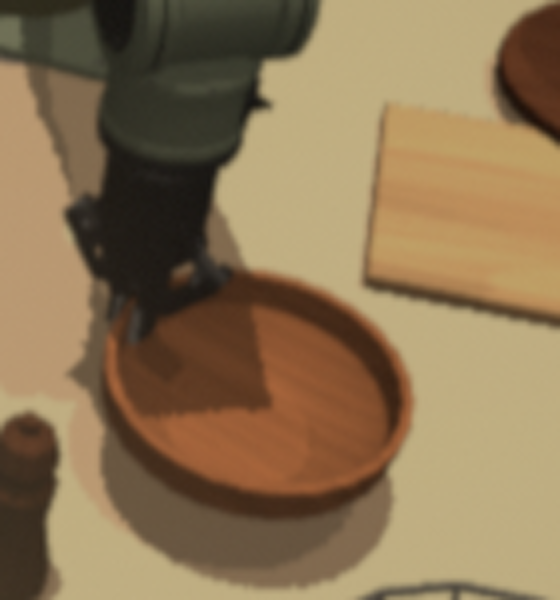

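The bowl is pinched level at its rim and lifted clear of the table. I'm carrying it to the plate, aiming 14 mm toward the back so the rim clears the key.

```bash
echo '0 0 -20 0
0 0 -40 0
-5 -19 -50 0
-10 -38 -50 0
-17 -65 -50 0' > path.dat && python3 steer.py path.dat; echo '-8 -30 0 0
-16 -60 0 0
-24 -90 0 0
-32 -120 0 0
-40 -150 0 0' > path.dat && python3 steer.py path.dat; echo '-8 -30 0 0
-16 -60 0 0
-22 -85 0 0
-25.7 -97 0 0
-25.7 -100.2 0 0' > path.dat && python3 steer.py path.dat; echo '0 0 0 0
0 0 8 0
0 0 16 0
0 0 24 0
0 0 28 0' > path.dat && python3 steer.py path.dat; python3 - <<'E'
from h import *
c=robot.capture("top"); crop(c,240,160,140,120,5,"p1.png")
E
```

```text
clock: 4.05
ee_pos: [513.8, 203.4, 128.1]
tool_rot: [[-0.966, 0.257, -0.0], [0.257, 0.966, 0.0], [0.0, 0.0, -1.0]]
ft_force: [0.3, -0.0, -4.4]
grip_width: 6.9
gripper_force: 77.4
clock: 4.55
ee_pos: [513.6, 46.8, 128.0]
tool_rot: [[-0.966, 0.259, -0.001], [0.259, 0.966, -0.0], [0.001, -0.0, -1.0]]
ft_force: [0.6, 0.0, -3.1]
grip_width: 6.6
gripper_force: 77.4
clock: 5.05
ee_pos: [512.8, -56.4, 128.1]
tool_rot: [[-0.966, 0.26, -0.0], [0.26, 0.966, -0.0], [0.0, -0.0, -1.0]]
ft_force: [-0.2, -0.3, -4.2]
grip_width: 6.9
gripper_force: 77.5
clock: 5.55
ee_pos: [512.5, -54.9, 99.2]
tool_rot: [[-0.966, 0.258, -0.001], [0.258, 0.966, 0.0], [0.001, -0.0, -1.0]]
ft_force: [-0.1, 0.2, -4.2]
grip_width: 7.4
gripper_force: 77.5
```

View pics/p1.png

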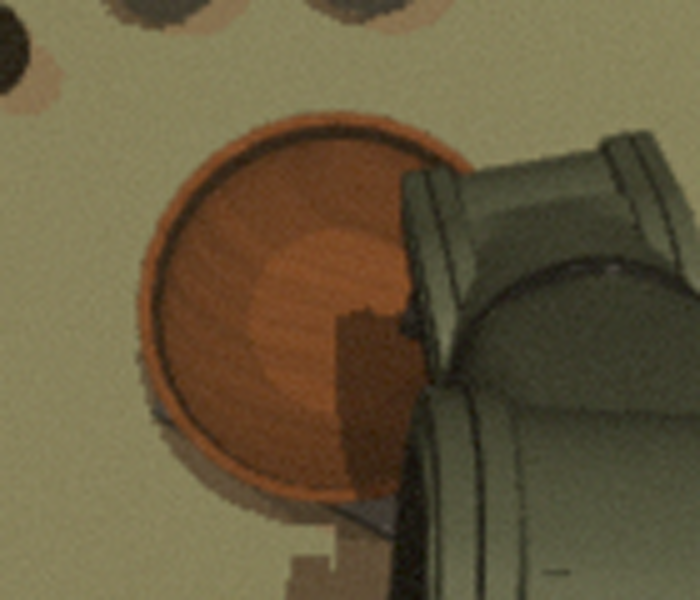

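The rim's left edge is at 139, its top at 112 and its bottom at 503 (crop pixels), with the bowl hanging above the scale.

```bash
python3 - <<'E'
from h import *
c=robot.capture("top")
f=lambda u,v,z:onz(c,240+(u+.5)/5-.5,160+(v+.5)/5-.5,z)
for p in [(139,308),(340,112),(340,503)]: print(f(*p,131))
E
echo '0 0 5 0
0 0 8 0
0 0 10 0
0 0 11 0
0 0 11 0' > path.dat && python3 steer.py path.dat
```

```text
[534.99934249 146.21233573 131.        ]
[642.19991923  41.02010534 131.        ]
[433.28195949  38.07641291 131.        ]
clock: 6.15
ee_pos: [513.1, -56.1, 89.6]
tool_rot: [[-0.966, 0.26, 0.001], [0.26, 0.966, -0.001], [-0.001, -0.001, -1.0]]
ft_force: [-1.6, -4.3, 7.6]
grip_width: 7.2
gripper_force: 81.5
```

```bash
echo '0 0 0 0
0 0 0 0
0 0 0 0
0 0 0 0
0 0 0 0' > path.dat && python3 steer.py path.dat 45; echo '0 0 -15 0
0 0 -45 0
0 0 -90 0
0 0 -130 0
0 0 -130 0' > path.dat && python3 steer.py path.dat; echo '0 0 0 0
0 0 0 0' > path.dat && python3 steer.py path.dat 0;python3 - <<'E'
from h import *
s=robot.read_state(); print(s["q"],s["ee_pos"])
E
```

```text
clock: 6.65
ee_pos: [512.9, -55.3, 89.3]
tool_rot: [[-0.966, 0.259, 0.0], [0.259, 0.966, -0.0], [-0.0, -0.0, -1.0]]
ft_force: [-0.1, -0.7, -0.4]
grip_width: 45.3
gripper_force: 0.0
clock: 7.15
ee_pos: [514.4, -55.4, 223.7]
tool_rot: [[-0.966, 0.259, 0.007], [0.259, 0.966, -0.0], [-0.007, 0.001, -1.0]]
ft_force: [0.4, 0.3, -0.2]
grip_width: 45.2
gripper_force: 0.0
clock: 7.35
ee_pos: [512.5, -55.4, 218.6]
tool_rot: [[-0.966, 0.259, -0.001], [0.259, 0.966, -0.0], [0.001, -0.0, -1.0]]
ft_force: [-0.2, -0.3, -0.5]
grip_width: 16.7
gripper_force: 0.0
[ 0.16560909  0.63956984 -0.21560979  1.7139516   0.17757087  0.80844776
  1.17723242] [512.48630384 -55.3578918  218.58410203]
```

The bowl is released. Rows can't tilt the tool, so I'll over-reach outward along the scale's x heading (azimuth 64°) and see whether the arm gives up tilt in the right direction and keeps it.

```bash
for i in 1; do :; done; echo '24 43 -5 0
48 86 -10 0
72 130 -15 0
96 174 -20 0
120 218 -26 0' > path.dat && python3 steer.py path.dat; echo '24 43 -5 0
48 86 -10 0
72 130 -15 0
96 174 -20 0
120 218 -26 0' > path.dat && python3 steer.py path.dat; echo '24 43 -5 0
48 86 -10 0
72 130 -15 0
96 174 -20 0
120 218 -26 0' > path.dat && python3 steer.py path.dat;  echo '-10 49 0 0
-20 98 0 0
-30 147 0 0
-40 196 0 0
-49 245 0 0' > path.dat && python3 steer.py path.dat; echo '0 0 0 0' > path.dat && python3 steer.py path.dat
```

```text
clock: 7.85
ee_pos: [452.5, 186.8, 244.4]
tool_rot: [[-0.966, 0.259, -0.002], [0.259, 0.966, -0.001], [0.001, -0.001, -1.0]]
ft_force: [1.5, 0.0, -0.1]
grip_width: -0.4
gripper_force: 0.0
clock: 8.35
ee_pos: [393.3, 427.3, 270.0]
tool_rot: [[-0.966, 0.259, -0.001], [0.259, 0.966, -0.002], [0.001, -0.002, -1.0]]
ft_force: [0.9, -0.6, -0.7]
grip_width: 0.1
gripper_force: 0.0
clock: 8.85
ee_pos: [343.3, 637.9, 291.9]
tool_rot: [[-0.966, 0.257, -0.001], [0.257, 0.966, -0.002], [0.001, -0.002, -1.0]]
ft_force: [1.1, 0.4, 1.3]
grip_width: 0.4
gripper_force: 0.0
clock: 9.35
ee_pos: [368.2, 688.7, 256.6]
tool_rot: [[-0.966, 0.259, 0.015], [0.259, 0.966, 0.027], [-0.008, 0.03, -1.0]]
ft_force: [-0.1, 0.8, 0.4]
grip_width: -0.1
gripper_force: 0.0
clock: 9.45
ee_pos: [368.6, 689.2, 259.1]
tool_rot: [[-0.966, 0.259, 0.017], [0.259, 0.965, 0.032], [-0.009, 0.035, -0.999]]
ft_force: [-0.3, 0.2, 0.2]
grip_width: 0.1
gripper_force: 0.0
```

```bash
echo '-10 49 0 0
-20 98 0 0
-30 147 0 0
-40 196 0 0
-49 245 0 0' > path.dat && python3 steer.py path.dat;echo '0 0 0 0
0 0 0 0' > path.dat && python3 steer.py path.dat;echo '0 -30 0 0
0 -60 0 0
0 -60 0 0' > path.dat && python3 steer.py path.dat
```

```text
clock: 9.95
ee_pos: [376.0, 711.1, 227.2]
tool_rot: [[-0.965, 0.258, 0.036], [0.26, 0.963, 0.068], [-0.018, 0.076, -0.997]]
ft_force: [-0.7, -0.6, 0.0]
grip_width: -0.0
gripper_force: 0.0
clock: 10.15
ee_pos: [376.0, 711.1, 227.4]
tool_rot: [[-0.966, 0.258, 0.036], [0.26, 0.963, 0.068], [-0.018, 0.075, -0.997]]
ft_force: [-0.1, -0.2, 0.1]
grip_width: 0.1
gripper_force: 0.0
clock: 10.45
ee_pos: [370.8, 681.8, 226.2]
tool_rot: [[-0.965, 0.259, 0.037], [0.261, 0.963, 0.069], [-0.018, 0.076, -0.997]]
ft_force: [1.8, 3.0, -0.0]
grip_width: 0.3
gripper_force: 0.0
```

Tilt accumulates in the right direction and persists. I'll try larger over-reaches.

```bash
echo '-100 490 -150 0
-100 490 -150 0
-100 490 -150 0
-100 490 -150 0
-100 490 -150 0' > path.dat && python3 steer.py path.dat; echo '-200 980 -300 0
-200 980 -300 0
-200 980 -300 0' > path.dat && python3 steer.py path.dat; python3 - <<'E'
from h import *
s=robot.read_state(); print(s["q"],s["qd"])
E
```

```text
clock: 10.95
ee_pos: [383.5, 715.0, 249.1]
tool_rot: [[-0.965, 0.257, 0.057], [0.262, 0.959, 0.106], [-0.027, 0.117, -0.993]]
ft_force: [-0.5, -1.2, 2.0]
grip_width: -0.1
gripper_force: 0.0
clock: 11.25
ee_pos: [384.0, 723.2, 266.3]
tool_rot: [[-0.964, 0.255, 0.075], [0.263, 0.954, 0.141], [-0.036, 0.156, -0.987]]
ft_force: [0.1, -0.3, -0.3]
grip_width: -0.2
gripper_force: 0.0
[-1.12439172e+00  1.24685465e+00  1.12618022e-02 -1.73304120e-05
 -4.16212503e-03  1.73406484e+00  1.84405636e-01] [-1.35314263e-02 -3.67285598e-02  5.22412703e-03  3.59926008e-05
 -3.33933750e-03  5.04027795e-02 -1.02665374e-02]
```

```bash
echo '-100 490 -150 0' > path.dat && python3 steer.py path.dat |grep -A1 clock; echo '-100 490 -150 0' > path.dat && python3 steer.py path.dat|grep rot;echo '-100 490 -150 0' > path.dat && python3 steer.py path.dat|grep rot;echo '-100 490 -150 0
-100 490 -150 0' > path.dat && python3 steer.py path.dat|grep rot;echo '-100 490 -150 0
-100 490 -150 0' > path.dat && python3 steer.py path.dat|grep -B2 rot
```

```text
clock: 11.35
ee_pos: [386.4, 730.2, 273.9]
tool_rot: [[-0.963, 0.249, 0.105], [0.266, 0.944, 0.198], [-0.05, 0.218, -0.975]]
tool_rot: [[-0.962, 0.246, 0.12], [0.267, 0.937, 0.225], [-0.057, 0.248, -0.967]]
tool_rot: [[-0.961, 0.241, 0.136], [0.269, 0.928, 0.257], [-0.065, 0.284, -0.957]]
clock: 11.95
ee_pos: [392.6, 752.7, 336.1]
tool_rot: [[-0.96, 0.235, 0.153], [0.271, 0.918, 0.289], [-0.073, 0.319, -0.945]]
```

```bash
echo '-100 490 0 0' > path.dat && python3 steer.py path.dat|grep rot; echo '-100 490 0 0' > path.dat && python3 steer.py path.dat |grep rot; echo '-100 490 0 0' > path.dat && python3 steer.py path.dat|grep rot;echo '-100 490 0 0' > path.dat && python3 steer.py path.dat|grep rot;echo '-100 490 50 0' > path.dat && python3 steer.py path.dat|grep rot;echo '-100 490 50 0' > path.dat && python3 steer.py path.dat|grep rot;echo '-100 490 100 0' > path.dat && python3 steer.py path.dat|grep rot;echo '-100 490 100 0
-100 490 100 0' > path.dat && python3 steer.py path.dat|grep -B2 rot
```

```text
tool_rot: [[-0.959, 0.23, 0.167], [0.273, 0.908, 0.317], [-0.079, 0.349, -0.934]]
tool_rot: [[-0.957, 0.225, 0.181], [0.276, 0.898, 0.343], [-0.085, 0.378, -0.922]]
tool_rot: [[-0.956, 0.219, 0.194], [0.278, 0.887, 0.369], [-0.092, 0.407, -0.909]]
tool_rot: [[-0.955, 0.213, 0.208], [0.281, 0.875, 0.395], [-0.098, 0.435, -0.895]]
tool_rot: [[-0.953, 0.206, 0.222], [0.284, 0.861, 0.421], [-0.104, 0.465, -0.879]]
tool_rot: [[-0.952, 0.198, 0.234], [0.287, 0.848, 0.446], [-0.11, 0.491, -0.864]]
tool_rot: [[-0.95, 0.191, 0.247], [0.29, 0.833, 0.471], [-0.116, 0.519, -0.847]]
clock: 12.85
ee_pos: [424.1, 825.0, 358.6]
tool_rot: [[-0.948, 0.182, 0.261], [0.294, 0.816, 0.499], [-0.122, 0.549, -0.826]]
```

The tilt is now 34° at heading 62°, as needed. Next I'll retreat into reach and turn 90° so the fingers close horizontally. That suits both the key and the onion.

```bash
cat >> h.py <<'E'
def to(p):
    s=robot.read_state(); d=np.array(p,float)-s["ee_pos"]; print("tool shift",np.round(s["tool_rot"].T@d,1),"norm",round(np.linalg.norm(d)),"pos",np.round(s["ee_pos"],1),"q",np.round(s["q"],2))
    print(np.round(s["tool_rot"],3).tolist())
E
python3 -c "
from h import *
to([400,450,320])"
```

```text
tool shift [ -82.5 -331.4 -161.4] norm 378 pos [424.1 825.  358.6] q [-1.14  1.19  0.01  0.    0.02  1.35  0.17]
[[-0.948, 0.182, 0.261], [0.294, 0.816, 0.499], [-0.122, 0.549, -0.826]]
```

```bash
echo '-10 -41 -20 0
-20 -82 -40 0
-30 -124 -60 0.1
-40 -165 -80 0.25
-50 -205 -100 0.4' > path.dat && python3 steer.py path.dat; echo '0 0 0 0.15
0 0 0 0.3
0 0 0 0.45
0 0 0 0.6
0 0 0 0.75' > path.dat && python3 steer.py path.dat>/dev/null; echo '0 0 0 0.15
0 0 0 0.3
0 0 0 0.42
0 0 0 0.42' > path.dat && python3 steer.py path.dat;python3 -c "
from h import *
to([400,330,320])"
```

```text
clock: 13.35
ee_pos: [423.1, 735.7, 351.7]
tool_rot: [[-0.888, 0.381, 0.259], [0.461, 0.734, 0.499], [-0.0, 0.562, -0.827]]
ft_force: [1.2, 1.7, 0.1]
grip_width: 0.1
gripper_force: 0.0
clock: 14.25
ee_pos: [423.5, 736.8, 351.9]
tool_rot: [[0.004, 0.966, 0.259], [0.856, -0.137, 0.498], [0.517, 0.22, -0.827]]
ft_force: [-0.5, 0.5, -1.0]
grip_width: -0.1
gripper_force: 0.0
tool shift [-364.8   26.1 -182.4] norm 409 pos [423.5 736.8 351.9] q [-1.18  0.86  0.28  0.91 -0.32  0.81 -0.98]
[[0.004, 0.966, 0.259], [0.856, -0.137, 0.498], [0.517, 0.22, -0.827]]
```

```bash
echo '-40 3 -20 0.1
-80 6 -40 0.2
-120 9 -60 0.3
-160 12 -80 0.4
-200 14 -100 0.4' > path.dat && python3 steer.py path.dat;python3 -c "
from h import *
to([400,200,320])
s=robot.read_state();z=s['tool_rot'][:,2];h=np.array([.443,.896,0]);u=h-z*(h@z);u/=np.linalg.norm(u)
C=np.array([509.3,-70.8,27])-8*u;print('press tcp',C,'back60',C-60*z,'back150',C-150*z)
"
```

```text
clock: 14.75
ee_pos: [410.2, 511.9, 334.4]
tool_rot: [[0.376, 0.889, 0.26], [0.737, -0.457, 0.499], [0.562, 0.004, -0.827]]
ft_force: [2.2, 0.8, -0.0]
grip_width: -0.4
gripper_force: 0.0
tool shift [-241.7  133.4 -146.2] norm 312 pos [410.2 511.9 334.4] q [-0.96  0.52  0.12  1.72 -0.53  0.37 -0.91]
[[0.376, 0.889, 0.26], [0.737, -0.457, 0.499], [0.562, 0.004, -0.827]]
press tcp [506.42586571 -76.76006903  22.50367603] back60 [ 490.83411318 -106.67418626   72.12265267] back150 [ 467.44648439 -151.54536212  146.55111763]
```

```bash
echo '-33 24 -18 0
-66 47 -36 0
-99 71 -54 0
-132 94 -72 0
-166 118 -90 0' > path.dat && python3 steer.py path.dat; echo '-33 24 -18 0
-66 47 -36 0
-99 71 -54 0
-132 94 -72 0
-166 118 -90 0' > path.dat && python3 steer.py path.dat ;python3 -c "
from h import *
to([467.4,-151.5,280])"
```

```text
clock: 15.25
ee_pos: [428.1, 323.5, 318.5]
tool_rot: [[0.374, 0.891, 0.259], [0.738, -0.455, 0.499], [0.562, 0.005, -0.827]]
ft_force: [1.6, -0.6, -0.2]
grip_width: -0.1
gripper_force: 0.0
clock: 15.75
ee_pos: [444.4, 143.4, 303.2]
tool_rot: [[0.373, 0.891, 0.258], [0.739, -0.454, 0.499], [0.562, 0.005, -0.827]]
ft_force: [1.1, 0.3, -0.9]
grip_width: 0.0
gripper_force: 0.0
tool shift [-222.2  154.2 -121.9] norm 297 pos [444.4 143.4 303.2] q [ 0.35  0.43 -0.62  2.13 -0.68  0.35 -0.04]
[[0.373, 0.891, 0.258], [0.739, -0.454, 0.499], [0.562, 0.005, -0.827]]
```

```bash
echo '-36 26 -20 0
-73 51 -40 0
-110 77 -60 0
-148 103 -80 0
-185 128 -101 0' > path.dat && python3 steer.py path.dat; echo '-37 26 -21 0
-37 26 -21 0
-37 26 -21 0' > path.dat && python3 steer.py path.dat ;python3 -c "
from h import *
to([467.4,-151.5,146.6])"
```

```text
clock: 16.25
ee_pos: [461.7, -103.1, 282.8]
tool_rot: [[0.375, 0.89, 0.258], [0.739, -0.455, 0.497], [0.56, 0.004, -0.828]]
ft_force: [1.5, 1.6, 0.1]
grip_width: -0.1
gripper_force: 0.0
clock: 16.55
ee_pos: [465.7, -150.9, 279.4]
tool_rot: [[0.376, 0.89, 0.258], [0.737, -0.457, 0.498], [0.561, 0.003, -0.828]]
ft_force: [1.2, 1.2, 0.4]
grip_width: -0.3
gripper_force: 0.0
tool shift [-74.3   1.4 110.1] norm 133 pos [ 465.7 -150.9  279.4] q [ 0.89  0.62 -0.5   1.78 -0.42  0.84  0.29]
[[0.376, 0.89, 0.258], [0.737, -0.457, 0.498], [0.561, 0.003, -0.828]]
```

```bash
echo '-22 0 33 0
-45 1 66 0
-67 1.4 99 0
-74 1.4 110 0
-74 1.4 110 0' > path.dat && python3 steer.py path.dat; echo '0 0 30 0
0 0 60 0
0 0 85 0
0 0 90 0
0 0 90 0' > path.dat && python3 steer.py path.dat ;python3 -c "
from h import *
to([506.4,-76.8,22.5])
c=robot.capture('scene');crop(c,280,110,120,120,5,'k1.png')"
```

```text
clock: 17.05
ee_pos: [467.0, -149.4, 146.0]
tool_rot: [[0.377, 0.89, 0.256], [0.737, -0.455, 0.5], [0.562, 0.0, -0.827]]
ft_force: [0.6, -0.5, 0.9]
grip_width: -0.2
gripper_force: 0.0
clock: 17.55
ee_pos: [490.9, -105.6, 73.3]
tool_rot: [[0.377, 0.89, 0.258], [0.737, -0.457, 0.498], [0.561, 0.002, -0.828]]
ft_force: [0.2, -0.3, 0.3]
grip_width: 0.1
gripper_force: 0.0
tool shift [-1.5  0.5 60.4] norm 60 pos [ 490.9 -105.6   73.3] q [ 0.8   1.01 -0.57  1.97 -0.46  0.27  0.45]
[[0.377, 0.89, 0.258], [0.737, -0.457, 0.498], [0.561, 0.002, -0.828]]
```

View pics/k1.png

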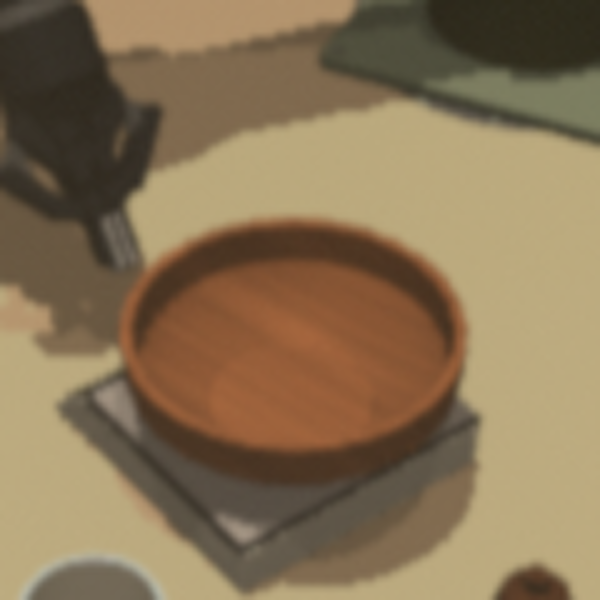

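The bowl stands level on the plate, and the closed fingertips (115,265 in the crop) are in front of the rim, clear of it. I'm creeping in along the tool axis.

```bash
echo '-0.5 0 20 0
-1 0 35 0
-1.5 0.5 46 0
-1.5 0.5 50 0
-1.5 0.5 50 0' > path.dat && python3 steer.py path.dat ;python3 -c "
from h import *
to([506.4,-76.8,22.5])"
```

```text
clock: 18.1
ee_pos: [503.6, -82.6, 30.4]
tool_rot: [[0.379, 0.889, 0.258], [0.736, -0.459, 0.498], [0.561, 0.002, -0.828]]
ft_force: [0.2, -0.5, 0.2]
grip_width: -0.1
gripper_force: 0.0
tool shift [ 0.9 -0.2 10.2] norm 10 pos [503.6 -82.6  30.4] q [ 0.76  1.11 -0.59  1.97 -0.47  0.16  0.46]
[[0.379, 0.889, 0.258], [0.736, -0.459, 0.498], [0.561, 0.002, -0.828]]
```

```bash
echo '0 0 3 0
0 0 6 0
0 0 7 0
0 0 7 0
0 0 7 0' > path.dat && python3 steer.py path.dat | grep -E "pos|force"; echo '0 0 0.7 0
0 0 1.3 0
0 0 2 0
0 0 2 0' > path.dat && python3 steer.py path.dat| grep -E "pos|force"
```

```text
ee_pos: [505.3, -79.0, 24.3]
ft_force: [-0.5, -0.1, -0.6]
gripper_force: 0.0
ee_pos: [505.8, -77.8, 22.6]
ft_force: [0.0, -0.1, -0.3]
gripper_force: 0.0
```

```bash
for i in 1; do echo '0 0 0.5 0
0 0 1 0
0 0 1 0' > path.dat && python3 steer.py path.dat| grep -E "pos|ft"; echo '0 0 0.5 0
0 0 1 0
0 0 1 0' > path.dat && python3 steer.py path.dat| grep -E "pos|ft"; done
```

```text
ee_pos: [506.1, -77.4, 21.9]
ft_force: [-0.3, -0.7, 3.3]
ee_pos: [506.3, -76.8, 21.0]
ft_force: [-0.8, -1.3, 5.6]
```

```bash
echo '0 0 0.2 0
0 0 0.3 0
0 0 0.3 0' > path.dat && python3 steer.py path.dat| grep -E "clock|pos|ft"; echo '0 0 0 0
0 0 0 0
0 0 0 0
0 0 0 0
0 0 0 0' > path.dat && python3 steer.py path.dat| grep -E "clock|pos|ft"
```

```text
clock: 19.9
ee_pos: [506.4, -76.8, 20.9]
ft_force: [-2.3, -3.5, 7.8]
clock: 20.4
ee_pos: [506.4, -76.7, 20.9]
ft_force: [-2.0, -2.1, 7.5]
```

The key was pressed at about 8 N for over 0.5 s. I'm backing off along the tool axis and moving to the onion with the gripper open.

```bash
echo '0 0 -15 0
0 0 -50 0
0 0 -90 0
0 0 -130 0
0 0 -150 0' > path.dat && python3 steer.py path.dat | grep -E "pos|ft"; python3 -c "
from h import *
to([510.5,-446,160])"
```

```text
ee_pos: [467.3, -153.2, 147.0]
ft_force: [0.1, 0.5, -1.8]
tool shift [-192.   173.  -144.7] norm 296 pos [ 467.3 -153.2  147. ] q [ 0.89  0.86 -0.52  1.91 -0.44  0.51  0.44]
[[0.379, 0.888, 0.26], [0.737, -0.46, 0.496], [0.56, 0.003, -0.829]]
```

```bash
echo '-27 25 -21 0
-55 49 -41 0
-82 74 -62 0
-110 99 -83 0
-137 123 -103 0' > path.dat && python3 steer.py path.dat 85 | grep -E "pos|ft"; echo '-27 25 -21 0
-55 50 -41 0
-55 50 -41 0' > path.dat && python3 steer.py path.dat ; python3 -c "
from h import *
s=robot.read_state();z=s['tool_rot'][:,2]
to(np.array([541.4,-386.5,10])-100*z)"
```

```text
ee_pos: [498.3, -361.8, 153.6]
ft_force: [0.8, -0.1, 0.4]
clock: 21.7
ee_pos: [511.1, -446.7, 155.5]
tool_rot: [[0.381, 0.888, 0.259], [0.736, -0.461, 0.496], [0.56, 0.001, -0.829]]
ft_force: [-0.0, 1.0, -0.5]
grip_width: 85.1
gripper_force: 0.0
tool shift [-25.6  -1.   58.3] norm 64 pos [ 511.1 -446.7  155.5] q [ 1.01  1.15 -0.35  0.84 -0.24  1.39  0.42]
[[0.381, 0.888, 0.259], [0.736, -0.461, 0.496], [0.56, 0.001, -0.829]]
```

```bash
echo '-13 0 30 0
-25 -1 58 0
-25.6 -1 58 0' > path.dat && python3 steer.py path.dat | grep -E "pos|ft"; echo '0 0 25 0
0 0 50 0
0 0 50 0
0 0 50 0' > path.dat && python3 steer.py path.dat; python3 -c "
from h import *
to([541.4,-386.5,10])
c=robot.capture('top');crop(c,400,170,110,110,5,'o1.png')"
```

```text
ee_pos: [515.0, -431.3, 90.8]
ft_force: [0.3, 0.2, -0.3]
clock: 22.4
ee_pos: [528.9, -409.3, 54.4]
tool_rot: [[0.379, 0.889, 0.259], [0.737, -0.459, 0.497], [0.56, 0.002, -0.828]]
ft_force: [0.1, -0.9, -0.2]
grip_width: 84.7
gripper_force: 0.0
tool shift [-3.4  0.5 51.3] norm 51 pos [ 528.9 -409.3   54.4] q [ 0.97  1.24 -0.36  1.   -0.24  1.15  0.47]
[[0.379, 0.889, 0.259], [0.737, -0.459, 0.497], [0.56, 0.002, -0.828]]
```

View pics/o1.png

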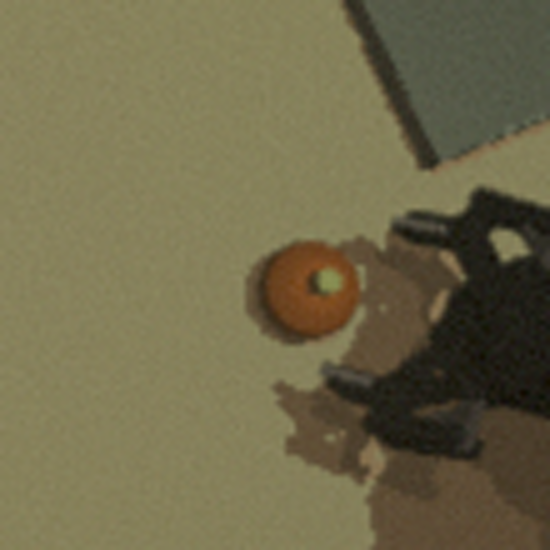

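The onion body is at (311,290) in the crop. The open fingertips, at (395,222) and (328,372), straddle its line and project onto it. I'm closing in and gripping.

```bash
echo '-1 0 20 0
-2 0 38 0
-3 0.5 48 0
-3.4 0.5 51.3 0
-3.4 0.5 51.3 0' > path.dat && python3 steer.py path.dat | grep -E "pos|ft"; echo '0 0 0 0
0 0 0 0
0 0 0 0
0 0 0 0
0 0 0 0' > path.dat && python3 steer.py path.dat 0 30; echo '0 0 0 0
0 0 0 0
0 0 0 0' > path.dat && python3 steer.py path.dat ; echo '8 0 -12 0
17 0 -25 0
34 0 -50 0
50 0 -75 0
67 0 -99 0' > path.dat && python3 steer.py path.dat
```

```text
ee_pos: [541.2, -386.2, 9.1]
ft_force: [-0.6, 0.1, -0.1]
clock: 23.45
ee_pos: [541.2, -386.2, 9.5]
tool_rot: [[0.379, 0.888, 0.259], [0.736, -0.459, 0.497], [0.561, 0.002, -0.828]]
ft_force: [-2.2, -1.5, 8.0]
grip_width: 54.6
gripper_force: 30.2
clock: 23.75
ee_pos: [541.2, -386.3, 9.5]
tool_rot: [[0.379, 0.888, 0.259], [0.736, -0.459, 0.497], [0.561, 0.002, -0.828]]
ft_force: [-2.7, -1.3, 6.9]
grip_width: 54.6
gripper_force: 30.2
clock: 24.25
ee_pos: [541.0, -385.8, 130.9]
tool_rot: [[0.379, 0.889, 0.259], [0.737, -0.459, 0.497], [0.56, 0.003, -0.828]]
ft_force: [0.3, -0.6, -1.5]
grip_width: 54.4
gripper_force: 32.0
```

The onion is held. I'm rising, then carrying it over the bowl.

```bash
echo '15 0 -22 0
33 0 -50 0
50 0 -75 0
56 0 -83 0
56 0 -83 0' > path.dat && python3 steer.py path.dat | grep -E "pos|ft"; python3 -c "
from h import *
to([543.5,51.9,230])"
```

```text
ee_pos: [541.1, -385.7, 230.2]
ft_force: [-0.3, -0.8, -2.3]
tool shift [ 323.5 -198.5  218. ] norm 438 pos [ 541.1 -385.7  230.2] q [ 0.94  1.01 -0.36  0.94 -0.28  1.38  0.32]
[[0.378, 0.889, 0.26], [0.737, -0.458, 0.496], [0.56, 0.004, -0.829]]
```

```bash
echo '15 -9 10 0
40 -25 27 0
70 -43 47 0
100 -61 67 0
130 -80 88 0' > path.dat && python3 steer.py path.dat | grep -E "pos|ft";echo '30 -18 20 0
60 -37 40 0
90 -55 60 0
120 -74 80 0
150 -92 101 0' > path.dat && python3 steer.py path.dat | grep -E "pos|ft"; echo '20 -12 13 0
35 -21 23 0
43 -26 29 0
43 -26 29 0' > path.dat && python3 steer.py path.dat| grep -E "pos|ft|width";  python3 -c "
from h import *
to([543.5,51.9,110])"
```

```text
ee_pos: [540.8, -207.8, 227.3]
ft_force: [1.4, -0.8, -1.3]
ee_pos: [541.9, -5.2, 227.8]
ft_force: [1.5, -0.2, -1.6]
ee_pos: [543.0, 52.3, 228.2]
ft_force: [-0.1, 0.1, -1.0]
grip_width: 54.5
tool shift [-66.4   0.6  97.8] norm 118 pos [543.   52.3 228.2] q [ 0.44  0.69 -0.52  1.9  -0.56  0.43  0.09]
[[0.378, 0.889, 0.257], [0.737, -0.457, 0.498], [0.561, 0.001, -0.828]]
```

```bash
echo '-15 0 22 0
-31 0 46 0
-46 0.5 68 0
-60 0.6 89 0
-66.4 0.6 97.8 0' > path.dat && python3 steer.py path.dat | grep -E "pos|ft";  python3 -c "
from h import *
to([543.5,51.9,72])
c=robot.capture('scene');crop(c,280,110,120,120,5,'k2.png')"
```

```text
ee_pos: [543.6, 49.6, 108.1]
ft_force: [-0.8, 0.8, -1.0]
tool shift [-18.5  -1.1  31. ] norm 36 pos [543.6  49.6 108.1] q [ 0.49  0.95 -0.63  1.99 -0.56  0.11  0.22]
[[0.382, 0.888, 0.257], [0.735, -0.46, 0.498], [0.56, -0.001, -0.828]]
```

View pics/k2.png

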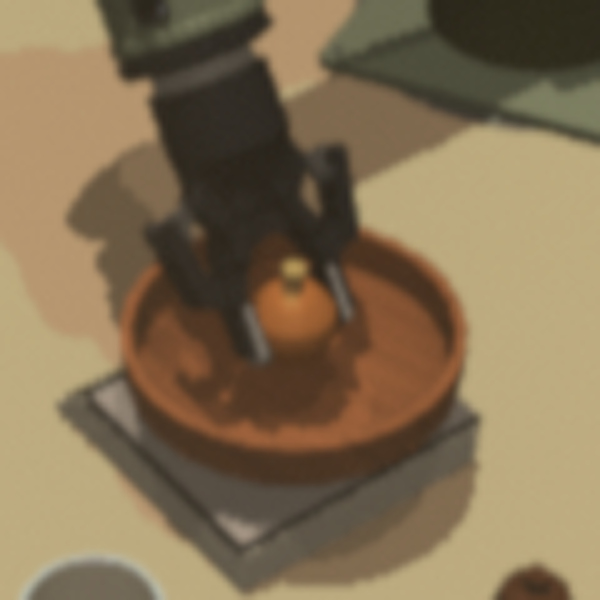

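The onion, upright between the fingers at (295,310), is inside the rim and clear of it. I'm lowering it gently and watching the force.

```bash
echo '-5 3 10 0
-10 6 20 0
-13 8 28 0
-13 8 28 0
-13 8 28 0' > path.dat && python3 steer.py path.dat;  python3 -c "
from h import *
to([553,51,70])"
```

```text
clock: 27.2
ee_pos: [553.6, 51.8, 80.1]
tool_rot: [[0.379, 0.889, 0.258], [0.736, -0.458, 0.498], [0.561, 0.001, -0.828]]
ft_force: [-0.2, -1.0, -1.0]
grip_width: 54.3
gripper_force: 32.2
tool shift [-6.5 -0.1  7.8] norm 10 pos [553.6  51.8  80.1] q [ 0.49  1.01 -0.64  1.97 -0.55  0.07  0.24]
[[0.379, 0.889, 0.258], [0.736, -0.458, 0.498], [0.561, 0.001, -0.828]]
```

```bash
echo '-3 0 4 0
-5 0 7 0
-6 0 9 0
-6 0 9 0
-6 0 9 0' > path.dat && python3 steer.py path.dat| grep -E "pos|ft";  echo '-0.5 0 0.8 0
-1 0 1.6 0
-1 0 1.6 0' > path.dat && python3 steer.py path.dat| grep -E "pos|ft|rot"
```

```text
ee_pos: [553.6, 51.8, 69.2]
ft_force: [-0.8, 0.3, -2.9]
ee_pos: [553.8, 51.9, 67.5]
tool_rot: [[0.379, 0.889, 0.259], [0.736, -0.458, 0.498], [0.561, 0.002, -0.828]]
ft_force: [-0.9, -1.4, 3.9]
```

Contact at +5 N, so the onion is on the bowl's floor. I'm opening and withdrawing along the tool axis.

```bash
echo '0 0 0 0
0 0 0 0
0 0 0 0
0 0 0 0' > path.dat && python3 steer.py path.dat 74| grep -E "pos|ft|width"; echo '0 0 -10 0
0 0 -30 0
0 0 -55 0
0 0 -80 0
0 0 -110 0' > path.dat && python3 steer.py path.dat| grep -E "pos|ft"; echo '45 0 -66 0
90 0 -130 0
90 0 -130 0
90 0 -130 0
90 0 -130 0' > path.dat && python3 steer.py path.dat| grep -E "clock|pos|ft"; python3 -c "
from h import *
c=robot.capture('scene');crop(c,280,110,120,120,5,'k3.png')"
```

```text
ee_pos: [553.6, 51.8, 67.2]
ft_force: [0.3, 0.1, 0.2]
grip_width: 74.0
ee_pos: [524.5, -3.5, 159.4]
ft_force: [0.2, -0.5, 0.4]
clock: 29.4
ee_pos: [525.7, -1.6, 318.0]
ft_force: [-1.2, -0.2, -0.5]
```

View pics/k3.png

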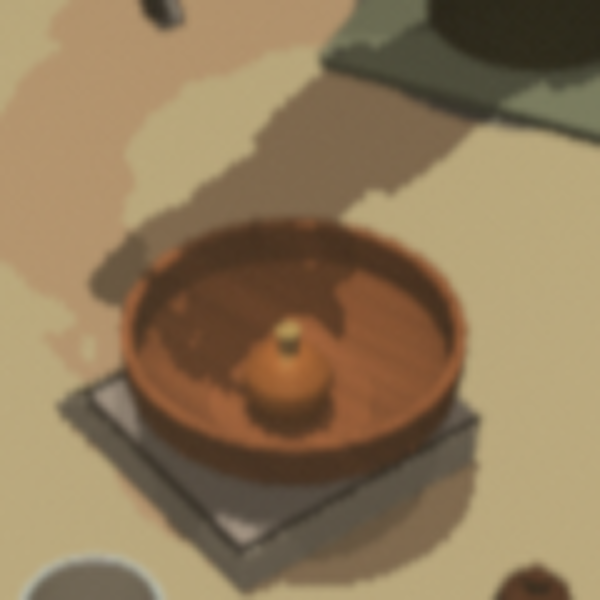

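The onion stands upright in the bowl at (288,370), and the bowl hasn't moved on the plate. The arm is clear, so I'm handing in.

```bash
echo '0 0 0 0
0 0 0 0
0 0 0 0
0 0 0 0
0 0 0 0' > path.dat && python3 steer.py path.dat | grep ft; python3 -c "
from rig import robot
print(robot.hand_in())"
```

```text
ft_force: [0.4, -0.6, -1.5]
the job is handed in; nothing more can be done
None
```

The job is handed in but returned no verdict: the bowl stands on the plate about 11 mm off centre, the zero key was pressed at about 8 N (a little over the 6 N asked) for more than half a second, and the onion rests in the bowl with the arm clear at about 30 s.

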